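Hang the blue supply bin back on the louvred panel and restock it

TASK

Hang the empty blue bin by its rear lip on the free louvre in the top row of the louvred panel, between the white and the green bin, so that it hangs freely with the lip fully caught behind the louvre; once it hangs and you have let go, stand the orange-lidded jar upright inside it. The panel is thin sheet and may lean a little, so feel the lip down behind the louvre gently rather than pushing hard on the panel, and leave everything else where it is.

Things in the scene. Friction and masses are not known exactly. Their poses are not given: they have to be found in the camera images.
- stand: grey bench stand of the louvred panel, screwed down. Origin at counter height under the middle of the panel's front face; x points from the panel's front to its back (bins hang on the -x side), y along the panel, z up. Base 420 mm along y, x -90 to +60 mm, 6 mm thick. Panel: grey sheet, 414 mm wide, 24 to 240 mm above the counter. A white (y +130 mm) and a green bin (y -130), as big as the blue, hang fixed in its top row
- pivot_mid (a point): middle of the line along y, 12 mm above the counter, about which the panel is pivoted on two tight friction clamps. THE PANEL LEANS, from 0.09 rad forward (towards -x) to 0.10 rad back, differently each time, and no reading tells it: the face is at x = 0 of the stand only if upright, and at the top row anywhere from -18 to +20 mm. The sheet gives about 0.1 mm per newton there. Matching the bin to the lean helps
- upright_louvre (a point): where the middle of the free louvre's top edge would be with the panel upright: 6 mm before the face, 215 mm above the counter, y = 0 of the stand (the true one is up to 20 mm off in x, see pivot_mid). Louvres: upturned tongues 90 mm wide, 2 mm thick, 5 mm of open slot behind, 16 mm deep; rows every 42 mm down. The plain sheet goes on 25 mm above this top edge. Axes as the stand
- bin_blue_center (a point): blue plastic bin: centre of its box, 27.5 mm over its underside. x points to its back (lip side), y across its width, z up. Outside 100 mm along x, 58 mm wide, 55 mm high; walls 2.5 to 3, floor 3 mm thick; side walls full height from x = -22 mm to the back, front 34 mm high. About 160 g (may differ by a third). Hung rightly it is about 0.1 rad nose-down to the panel, its lower back against the louvre below
- bin_blue_lip (a point): middle of the lower edge of the blue bin's down-turned rear lip, x +58, z +12.5 mm from the bin's centre point. A 46 mm wide, 3 mm thick flange level with the rim runs 9.5 mm back from the back wall (outer face x +50) and turns down; this lip is 3 mm thick (x +56.5 to +59.5), its edge 12 mm under the flange's underside, with a 6.5 mm gap to the back wall for the tongue. Hung, the flange rests on the louvre's edge
- jar_orange_center (a point): small white jar with an orange lid, 34 mm in diameter, 52 mm high, about 80 g, standing on the counter; the point is its centre, half-way up
- bin_yellow: a yellow bin of the same shape as the blue one, on the counter; leave it. Origin at the centre of its underside
- jar_white: a jar of the same size with a grey lid, on the counter; leave it. Origin at the centre of its underside
- spray: white bottle, 66 mm in diameter, 170 mm high; leave it. Origin at the centre of its underside
- dish: amber glass dish, 52 mm in diameter, 32 mm high; leave it. Origin at the centre of its underside
- bur_block: grey block 50 x 75 mm and 46 mm high with its burs; leave it. Origin at the centre of its underside
Things that resemble listed ones, but are neither listed nor needed, are in the scene too. Leave any purple look-alike of the part that bears jar_orange_center alone.

How it is judged:
By the outcome, as a careful person would: the job done as asked, in the order asked, and still so for the second after the job is handed in, with the robot touching nothing.
It also fails if it takes over 64 s, if anything falls off the work surface, if the arm or the gripper's body presses on something with over 40 N, if the wrist force passes 120 N, or if a joint passes its speed limit or range.

ROBOT

A 6-joint arm with a two-finger parallel gripper is mounted at the origin on the work surface. World frame = base frame: x ahead of the robot, y to its left, z up, the work surface at z = 0. Lengths are in m, angles in rad, forces in N, time in s.
With the tool pointing down it reaches from about 0.25 to 0.775 m from the base axis. Payload 4 kg.
Tool frame: the origin (TCP) lies at the very end of the fingers, on their centre line; the grasp point (between the pads) lies 19 mm behind it; z points along the fingers, y is the direction in which the jaws open and shut (so a half turn about z gives the same grasp; the last joint's range is limited). The gripper opens to 94 mm and grips with 3 to 60 N. Pads are 16 mm wide; open, the fingers measure 119 mm over their backs; the gripper's body (75 mm by 177 mm) begins 78 mm behind the grasp point.
Start: joints at [1.216, 0.087, 1.371, -0, 1.684, -0.103], TCP at [0.137, 0.533, 0.206] pointing down, gripper open.
Joint ranges: [-3.1, 3.1], [-0.76, 2.03], [0.27, 2.55], [-1.08, 4.22], [0.17, 2.65], [-2.57, 2.57]. Speed limits (rad/s): [2.79, 2.79, 3.14, 3.14, 3.14, 3.14].

INTERFACE

Orientations are given as [roll, pitch, yaw] about the fixed x, y, z axes, in that order (R = Rz(yaw) Ry(pitch) Rx(roll)).
In Python, from bench import robot, snapshot, calibration gives the robot as it stands. The module is installed in compiled form; this text tells all that it offers.
- The arm moves only by the tool servo_tool, never from a script. Its argument "series" is text: rows parted by semicolons, each of 5 numbers parted by spaces: the closure, from -1 (fully open) to 1 (shut), then the shift along the tool's x, y, z in cm, then the turn about the tool's z in rad. A call has 1 to 20 rows; each row is the pose to reach, as a shift and turn from the pose commanded when the call began, along the tool's axes at that moment; what a row does not reach only later rows make up. A row lasts 1/12 s, in which the tool goes at most 41.7 mm and 7.16 degrees, less where a joint would pass 70% of its speed; a pose out of reach is approached as far as the arm can. A call with a gripper value outside its range is refused whole. The fingers move at their own pace and stop on an object; the grip force is fixed at half the most. Time passes only in rows, so rows that repeat a pose let the fingers close. It gives the time, the measured TCP pose, the force and the opening at its end, in the units of the state.
- robot.get_obs(): the state, without advancing time (a new reading comes with each control period).
- snapshot(name): name is "side" or "top" or "wrist"; returns (picture, depth): 384x512x3 uint8, red, green, blue; 384x512 float32, m along the optical axis (not along the pixel's ray), 0 where there is no reading.
- calibration(name): a dict with "fx", "fy", "cx", "cy" (pixels), "k1" (the pictures are not rectified: a ray, as slopes to the right and down, at radius r is drawn at 1 + k1 r^2 times it, then the intrinsics apply), "rvec" (rotation vector, rad) and "tvec" (3), from world to camera coordinates, as OpenCV has them; the wrist camera has in their place "tool_from_camera" (4x4, takes a point from camera to tool coordinates, whose origin is the TCP and whose axes are the flange's). Camera axes: x right, y down, z forward; pixel columns grow to the right and rows downward; lengths in m; the calibration is good to about 2 mm. A picture is of the moment at which its call begins: read the wrist's pose just before it. calibration takes no time and is no camera call.
- robot.close_job(): hands the job in, once; it reports no verdict.
The state is a dict: "time": time; "joint_positions": joint angles; "qvel": joint speeds; "joint_torque": joint torques, N m; "tool_pos": TCP position; "ee_rot": TCP orientation; "wrist_force": force on the tool from outside, world axes, zero at the start; "wrist_torque": the same for the moment, N m; "width": finger opening in m.
Only numpy, scipy, OpenCV 4.12 (cv2) and the standard library are available. Lean on these libraries where they do the work, as an engineer would, in place of code of your own. Each camera call takes 0.05 s, during which the arm holds its last target. There are 200 camera calls.

## Working session

There is one attempt and no reset: what is moved stays moved. The work goes in short steps, Python scripts to look and compute and a tool call to move; the robot and the scene stay as the last step left them, time stands still between calls to the robot, and variables do not carry over. Pictures are saved under pics/ and viewed, about 8 in all and at most 12, crops included, and the job is handed in when it is done.

Besides the shell and the picture viewer there is one more tool, called after ">>>" by a JSON object that holds its "fn" and its "kwargs", one argument or row to a line. servo_tool: Moves the arm, as the interface text tells. Its arguments: {"type":"object","properties":{"series":{"type":"string"}},"required":["series"]}

```bash
mkdir -p pics; cat > h.py <<'E'
import numpy as np, cv2
from scipy.spatial.transform import Rotation as R
from bench import robot, snapshot, calibration
def T(name,obs=None):
    c=calibration(name)
    if 'rvec' in c:
        M=np.eye(4);M[:3,:3]=cv2.Rodrigues(np.array(c['rvec'],float))[0];M[:3,3]=np.ravel(c['tvec']);return np.linalg.inv(M)
    M=np.eye(4);M[:3,:3]=R.from_euler('xyz',obs['ee_rot']).as_matrix();M[:3,3]=obs['tool_pos'];return M@np.array(c['tool_from_camera'])
def cloud(name,d,obs=None):
    c=calibration(name);h,w=d.shape
    u,v=np.meshgrid(np.arange(w),np.arange(h))
    x=(u-c['cx'])/c['fx'];y=(v-c['cy'])/c['fy'];a,b=x.copy(),y.copy()
    for _ in range(8):
        s=1+c['k1']*(a*a+b*b);a=x/s;b=y/s
    M=T(name,obs);P=np.stack([a*d,b*d,d],-1)@M[:3,:3].T+M[:3,3];P[d<=0]=np.nan;return P
def snap(name,fn):
    o=robot.get_obs();p,d=snapshot(name);np.savez('pics/'+fn,p=p,d=d,P=cloud(name,d,o));cv2.imwrite(f'pics/{fn}.png',p[...,::-1]);return p,np.load(f'pics/{fn}.npz')['P']
E
python3 - <<'E'
from h import *
for n in ('side','top'): 
    p,P=snap(n,n+'0'); print(n,T(n)[:3,3].round(3),T(n)[:3,2].round(2))
o=robot.get_obs();print(o)
a=cv2.imread('pics/side0.png');b=cv2.imread('pics/top0.png')
E
```

```text
side [ 0.513 -0.901  1.115] [ 0.08  0.66 -0.75]
top [ 0.455 -0.051  1.315] [ 0.14  0.02 -0.99]
{'time': 0.1, 'joint_positions': array([ 1.21588565e+00,  8.78685111e-02,  1.37210976e+00,  2.25350507e-06,
        1.68357844e+00, -1.03132731e-01]), 'qvel': array([ 5.08920071e-05, -3.05816874e-03, -2.37085989e-03,  1.12910787e-03,
        1.11463828e-03,  5.48732102e-04]), 'joint_torque': array([ 2.32820414e-03, -3.41252518e+01, -3.03301477e+01,  7.19935074e-02,
        3.04546428e-02, -9.13406097e-05]), 'tool_pos': array([0.13686837, 0.53218897, 0.20442472]), 'ee_rot': array([-3.13963927e+00, -2.04426940e-04,  2.88981476e+00]), 'wrist_force': array([ 0.30367099, -0.58948954, -0.86414289]), 'wrist_torque': array([ 0.00157843,  0.03887388, -0.00041998]), 'width': 0.09394543365136898}
```

View pics/side0.png

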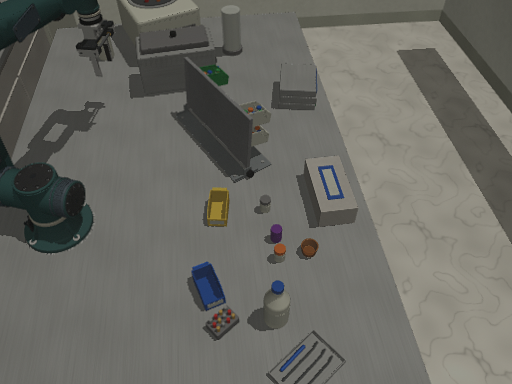

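View pics/top0.png

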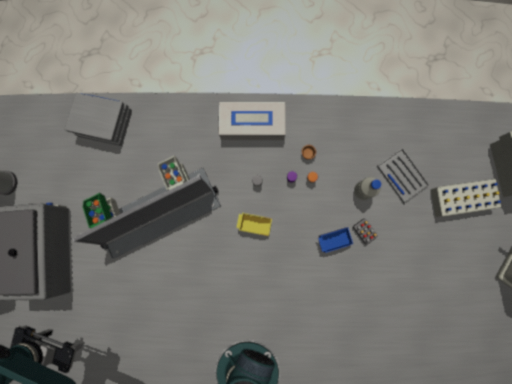

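```bash
python3 - <<'E'
from h import *
for n in('side0','top0'):
    z=np.load(f'pics/{n}.npz');p,P=z['p'],z['P']
    hsv=cv2.cvtColor(p,cv2.COLOR_RGB2HSV)
    def m(h0,h1,s=120,v=60): return (hsv[...,0]>=h0)&(hsv[...,0]<=h1)&(hsv[...,1]>s)&(hsv[...,2]>v)
    print(n)
    for nm,k in dict(blue=m(108,125),yellow=m(20,30),orange=m(5,14,160,120),purple=m(130,155,60,40),green=m(45,85)).items():
        nn,l,st,c=cv2.connectedComponentsWithStats(k.astype('uint8'))
        for i in range(1,nn):
            if st[i,4]>25:
                Q=P[l==i];Q=Q[~np.isnan(Q[:,0])]
                if len(Q)<5: continue
                r=cv2.minAreaRect((Q[:,:2]*1000).astype('float32'))
                print(nm,st[i],np.median(Q,0).round(3),'z',np.percentile(Q[:,2],[2,98]).round(3),'rect',np.round(r[0]),np.round(r[1]),round(r[2]))
    # table
    print('table z',np.nanmedian(P[...,2]))
z=np.load('pics/top0.npz');P=z['P']
# panel top edge
k=(P[...,2]>.225)&(P[...,2]<.26)&(P[...,0]>.1)&(P[...,1]>.05)&(P[...,1]<.5)
Q=P[k];print(len(Q),Q.min(0),Q.max(0))
l=np.ravel(cv2.fitLine(Q[:,:2].astype('float32'),cv2.DIST_HUBER,0,.01,.01));print(l,np.arctan2(l[1],l[0]))
for r in (175,190,200,210,220,230,240,250):
    print(r,[tuple(P[r,c].round(3)) for c in range(80,230,20)])
for n,b in(('top0',(60,130,250,270)),('side0',(150,40,290,190))):
    p=np.load(f'pics/{n}.npz')['p'];x0,y0,x1,y1=b;s=4
    cv2.imwrite(f'pics/c_{n}.png',cv2.resize(p[y0:y1,x0:x1,::-1],None,fx=s,fy=s,interpolation=2))
E
```

```text
side0
blue [318 166  26  34 231] [ 0.853 -0.004  0.077] z [0.073 0.082] rect [852.   5.] [ 50. 141.] 1
blue [192 262  33  48 834] [ 0.448 -0.266  0.006] z [-0.001  0.057] rect [ 451. -282.] [ 58. 112.] 17
blue [272 281  12  13 125] [ 0.623 -0.387  0.17 ] z [0.162 0.174] rect [ 623. -385.] [28. 27.] 65
blue [280 345  25  27 122] [ 0.647 -0.5    0.014] z [0.009 0.018] rect [ 647. -499.] [86. 11.] 40
yellow [207 188  22  38 702] [0.499 0.005 0.015] z [-0.     0.058] rect [498. -12.] [112.  58.] 81
orange [274 244  12   9  83] [ 0.661 -0.204  0.053] z [0.049 0.057] rect [ 661. -204.] [28. 29.] 23
purple [271 224  11  19 181] [ 0.66  -0.144  0.047] z [0.005 0.056] rect [ 661. -136.] [32. 32.] 22
green [211  67  17  16  84] [0.539 0.456 0.189] z [0.17  0.208] rect [544. 472.] [83. 56.] 87
table z -0.00046980621790937427
top0
blue [232 112  40  12 142] [0.852 0.005 0.076] z [0.071 0.08 ] rect [852.   5.] [ 42. 132.] 1
blue [388 175  16  19  45] [ 0.648 -0.497  0.013] z [0.007 0.019] rect [ 646. -498.] [81.  7.] 39
blue [371 180  10   9  69] [ 0.621 -0.383  0.169] z [0.153 0.173] rect [ 623.
[... 3896 characters left out ...]
4), np.float64(0.313), np.float64(-0.001)), (np.float64(0.437), np.float64(0.243), np.float64(-0.004)), (np.float64(0.439), np.float64(0.174), np.float64(-0.004)), (np.float64(0.441), np.float64(0.105), np.float64(-0.002))]
250 [(np.float64(0.388), np.float64(0.6), np.float64(0.003)), (np.float64(0.392), np.float64(0.526), np.float64(0.001)), (np.float64(0.395), np.float64(0.451), np.float64(0.007)), (np.float64(0.397), np.float64(0.383), np.float64(-0.004)), (np.float64(0.4), np.float64(0.312), np.float64(-0.002)), (np.float64(0.403), np.float64(0.241), np.float64(-0.001)), (np.float64(0.405), np.float64(0.172), np.float64(0.001)), (np.float64(0.407), np.float64(0.104), np.float64(-0.007))]
```

```bash
cat >> h.py <<'E'
def plan(pos,yaw,o=None,rows=None):
    o=o or robot.get_obs();y0=o['ee_rot'][2]
    M=R.from_euler('xyz',o['ee_rot']).as_matrix()
    d=M.T@(np.array(pos)-o['tool_pos'])*100; a=-(yaw-y0); a=(a+np.pi)%(2*np.pi)-np.pi
    j1=np.arctan2(pos[1],pos[0]); 
    print('shift cm',d.round(2),'turn',round(a,3),'rows>=',max(np.linalg.norm(d)/4.17,abs(a)/.125).round(1),'j6->',round((j1+np.pi/2-yaw+np.pi)%(2*np.pi)-np.pi,2))
E
python3 - <<'E'
from h import *
print(np.round(calibration('wrist')['tool_from_camera'],3),{k:v for k,v in calibration('wrist').items() if k[0] in'fck'})
plan([.40,-.27,.30],1.885)
E
```

```text
[[-0.    -0.959 -0.282  0.084]
 [ 1.    -0.    -0.    -0.001]
 [ 0.    -0.282  0.959 -0.179]
 [ 0.     0.     0.     1.   ]] {'fx': 297.17079208006464, 'fy': 297.17079208006464, 'cx': 253.35905243636387, 'cy': 195.14483517408826, 'k1': -0.042511770977843095}
shift cm [-45.47 -71.15  -9.43] turn 1.005 rows>= 20.4 j6-> -0.91
```

View pics/c_side0.png

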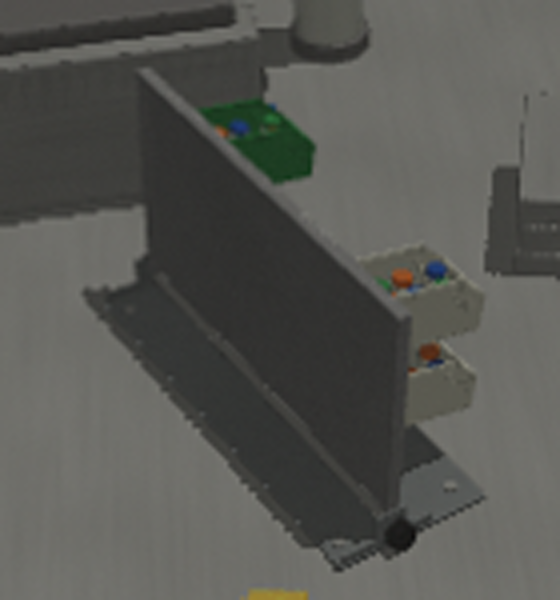

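>>> {"fn": "servo_tool", "kwargs": {
  "series": "-1 -47.6 -66.2 -9.4 1.0; -1 -47.6 -66.2 -9.4 1.0; -1 -47.6 -66.2 -9.4 1.0; -1 -47.6 -66.2 -9.4 1.0; -1 -47.6 -66.2 -9.4 1.0; -1 -47.6 -66.2 -9.4 1.0; -1 -47.6 -66.2 -9.4 1.0; -1 -47.6 -66.2 -9.4 1.0; -1 -47.6 -66.2 -9.4 1.0; -1 -47.6 -66.2 -9.4 1.0; -1 -47.6 -66.2 -9.4 1.0; -1 -47.6 -66.2 -9.4 1.0; -1 -47.6 -66.2 -9.4 1.0; -1 -47.6 -66.2 -9.4 1.0; -1 -47.6 -66.2 -9.4 1.0; -1 -47.6 -66.2 -9.4 1.0; -1 -47.6 -66.2 -9.4 1.0; -1 -47.6 -66.2 -9.4 1.0; -1 -47.6 -66.2 -9.4 1.0; -1 -47.6 -66.2 -9.4 1.0"
}}

```text
time: 1.77
tool_pos: [0.4334, -0.2304, 0.2986]
ee_rot: [-3.141, -0.001, 1.887]
wrist_force: [0.3, -0.7, -0.0]
width: 0.0946
```

```bash
python3 - <<'E'
from h import *
p,P=snap('wrist','w1');o=robot.get_obs();print(o['time'],o['tool_pos'],o['ee_rot'])
cv2.imwrite('pics/w1b.png',cv2.resize(np.clip(p[...,::-1]*1.6,0,255).astype('uint8'),(768,576)))
E
```

```text
1.8167 [ 0.43457574 -0.23394047  0.29763151] [-3.13949007e+00  1.67276903e-03  1.88410152e+00]
```

View pics/w1b.png

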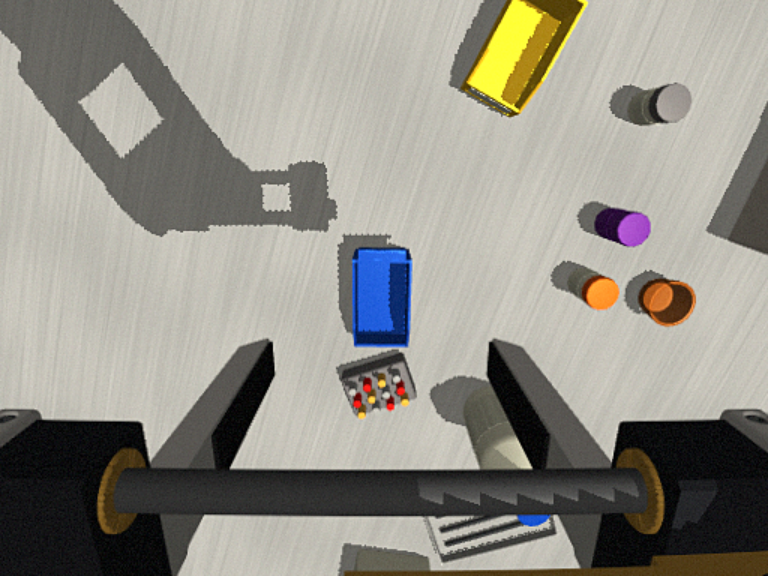

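```bash
python3 - <<'E'
from h import *
z=np.load('pics/w1.npz');p,P=z['p'],z['P']
hsv=cv2.cvtColor(p,cv2.COLOR_RGB2HSV)
k=(hsv[...,0]>105)&(hsv[...,0]<128)&(hsv[...,1]>120);k[:150]=0;k[240:]=0;k[:,:220]=0;k[:,290:]=0
Q=P[k];r=cv2.minAreaRect((Q[:,:2]*1000).astype('float32'));print(r,Q[:,2].min(),Q[:,2].max())
c=np.array(r[0])/1000;a=1.885
for _ in range(1):
  e=np.array([np.cos(a),np.sin(a)]);f=np.array([-e[1],e[0]])
s=(Q[:,:2]-c)@e*1000;t=(Q[:,:2]-c)@f*1000
for lo in range(-66,66,6):
  m=(s>=lo)&(s<lo+6)
  if m.sum()>3:
    hi=m&(Q[:,2]>.045);print(lo,m.sum(),'z',np.percentile(Q[m,2],[5,50,95]).round(3),'t',np.percentile(t[m],[1,99]).round(1), 'high t',hi.sum(), np.percentile(t[hi],[2,98]).round(1) if hi.sum() else '')
o=k.astype('uint8');print(p[160:176,250])
cv2.imwrite('pics/w1c.png',cv2.resize(np.clip(p[155:285,215:300,::-1]*1.5,0,255).astype('uint8'),None,fx=5,fy=5,interpolation=cv2.INTER_NEAREST)[:600])
E
```

```text
((447.8060302734375, -281.929931640625), (61.043983459472656, 109.51992797851562), 17.42647933959961) nan nan
-54 334 z [0.002 0.018 0.034] t [-27.6  25.5] high t 0 
-48 132 z [0.002 0.003 0.041] t [-29.5  26.7] high t 0 
-42 112 z [0.001 0.003 0.042] t [-29.5  26.3] high t 5 [-29.7  22. ]
-36 123 z [0.001 0.003 0.05 ] t [-29.3  27.3] high t 11 [-29.5  27.6]
-30 139 z [0.001 0.003 0.054] t [-28.9  27.2] high t 13 [-29.   27.3]
-24 120 z [0.001 0.003 0.054] t [-28.9  27.3] high t 10 [-28.9  27.3]
-18 143 z [0.001 0.003 0.055] t [-30.2  27.1] high t 15 [-30.3  27.1]
-12 137 z [0.001 0.003 0.054] t [-30.1  27. ] high t 16 [-30.2  27.1]
-6 132 z [0.001 0.003 0.055] t [-30.   26.9] high t 16 [-30.   26.9]
0 147 z [0.001 0.003 0.055] t [-29.8  26.8] high t 16 [-29.9  26.9]
6 134 z [0.001 0.003 0.054] t [-29.7  26.7] high t 15 [-29.8  26.8]
12 143 z [0.001 0.003 0.055] t [-29.6  26.6] high t 16 [-29.6  26.7]
18 140 z [0.001 0.003 0.054] t [-29.5  26.6] high t 14 [-29.6  26.6]
24 137 z [0.002 0.003 0.055] t [-29.4  26.4] high t 17 [-29.4  26.5]
30 21 z [0.031 0.054 0.056] t [-30.4  26.3] high t 14 [-30.3  26.3]
36 26 z [0.043 0.054 0.055] t [-30.7  26.3] high t 23 [-30.6  26.3]
42 187 z [0.004 0.054 0.056] t [-29.7  26.7] high t 153 [-29.2  26. ]
48 137 z [0.054 0.055 0.056] t [-24.6  20.3] high t 137 [-24.5  20.3]
54 63 z [0.042 0.05  0.056] t [-24.6  20.6] high t 49 [-24.5  20.2]
[[ 69  67  64]
 [ 66  63  60]
 [ 62  63  59]
 [ 68  70  65]
 [ 60  57  57]
 [ 18  26  37]
 [  8  35  88]
 [ 29  74 157]
 [ 28  67 147]
 [ 26  64 142]
 [ 27  64 143]
 [ 19  59 139]
 [ 32  73 156]
 [ 34  82 169]
 [ 24  62 142]
 [ 26  64 143]]
```

View pics/w1c.png

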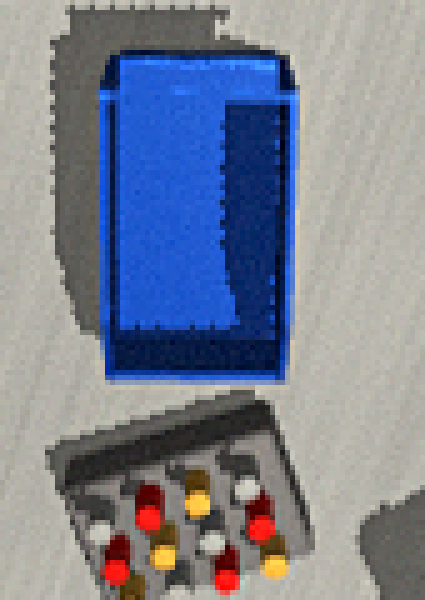

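```bash
cat >> h.py <<'E'
def binpose(Q,a):
    "high rim points -> centre"
    for _ in range(3):
        e=np.array([np.cos(a),np.sin(a)]);f=np.array([-e[1],e[0]])
        c=Q[:,:2].mean(0);s=(Q[:,:2]-c)@e;t=(Q[:,:2]-c)@f
        b=np.arange(-.02,.03,.004);hi=[];lo=[]
        for x in b:
            m=(s>=x)&(s<x+.004)
            if m.sum()<5: continue
            hi.append((x,t[m].max()));lo.append((x,t[m].min()))
        hi,lo=np.array(hi),np.array(lo)
        sl=(np.polyfit(hi[:,0],hi[:,1],1)[0]+np.polyfit(lo[:,0],lo[:,1],1)[0])/2;a+=sl
    tm=(np.median(hi[:,1])+np.median(lo[:,1]))/2
    w=np.median(hi[:,1])-np.median(lo[:,1]);m=abs(t-tm)<.02
    s0,s1=np.percentile(s[m],[.3,99.7]);print('len',s1-s0,'w',w)
    return c+e*(s1-.0595)+f*tm,c+e*(s0+.05)+f*tm,a
E
python3 - <<'E'
from h import *
snap('wrist','w2a')
o=robot.get_obs();p,P=snap('wrist','w2');print(o['tool_pos'],o['ee_rot'])
hsv=cv2.cvtColor(p,cv2.COLOR_RGB2HSV)
k=(hsv[...,0]>105)&(hsv[...,0]<128)&(hsv[...,1]>120);k[:150]=0;k[240:]=0;k[:,:220]=0;k[:,290:]=0
k&=~np.isnan(P[...,0]);Q=P[k]
# planes: rim edges
A,B,a=binpose(Q,1.875);print('from lip',A,'from front',B,'a',a)
c=(A+B)/2;e=np.array([np.cos(a),np.sin(a)])
g=c+.005*e;print('c',c,'grasp',g);plan([*g,.10],a);plan([*g,.023],a)
k=(hsv[...,0]>=5)&(hsv[...,0]<=14)&(hsv[...,1]>150)&(hsv[...,2]>120)&(P[...,2]>.045)
k[:,425:]=0
J=P[k];print('jar',cv2.minEnclosingCircle((J[:,:2]*1000).astype('float32')),np.median(J,0),len(J))
E
```

```text
[ 0.43359243 -0.23072204  0.29746235] [-3.13920001e+00 -1.85939942e-03  1.88493217e+00]
len 0.10746243543815301 w 0.0568800695308338
from lip [ 0.45046977 -0.2861021 ] from front [ 0.44986042 -0.28415778] a 1.874502543947999
c [ 0.4501651  -0.28512994] grasp [ 0.4486698  -0.28035876]
shift cm [-5.47 -0.09 19.77] turn 0.012 rows>= 4.9 j6-> -0.86
shift cm [-5.49 -0.07 27.47] turn 0.012 rows>= 6.7 j6-> -0.86
jar ((657.795654296875, -202.3356170654297), 16.627235412597656) [ 0.65756225 -0.20259743  0.0514507 ] 347
```

>>> {"fn": "servo_tool", "kwargs": {
  "series": "-1 -5.5 -0.1 10 0.012; -1 -5.5 -0.1 15 0.012; -1 -5.5 -0.1 19 0.012; -1 -5.5 -0.1 19 0.012; -1 -5.5 -0.1 21.5 0.012; -1 -5.5 -0.1 24 0.012; -1 -5.5 -0.1 26.5 0.012; -1 -5.5 -0.1 27.5 0.012; -1 -5.5 -0.1 27.5 0.012; -1 -5.5 -0.1 27.5 0.012; 1 -5.5 -0.1 27.5 0.012; 1 -5.5 -0.1 27.5 0.012; 1 -5.5 -0.1 27.5 0.012; 1 -5.5 -0.1 27.5 0.012; 1 -5.5 -0.1 27.5 0.012; 1 -5.5 -0.1 27.5 0.012; 1 -5.5 -0.1 27.5 0.012"
}}

```text
time: 3.33
tool_pos: [0.4498, -0.2797, 0.025]
ee_rot: [3.141, 0.001, 1.878]
wrist_force: [-0.7, -0.2, 2.7]
width: 0.0578
```

```bash
python3 - <<'E'
from h import *
o=robot.get_obs();print(o['time'],o['tool_pos'],o['ee_rot'],o['wrist_force'],o['width'])
M=(lambda a:np.array([np.cos(a),np.sin(a)]))(o['ee_rot'][2]);c=np.array([.45017,-.28513]);print('tcp in bin',(o['tool_pos'][:2]-c)@M,(o['tool_pos'][:2]-c)@[-M[1],M[0]])
E
```

```text
3.3333 [ 0.44979325 -0.27973016  0.02497143] [3.14069384e+00 5.57208142e-04 1.87771326e+00] [-0.66527111 -0.16703457  2.69957926] 0.057760872691091064
tcp in bin 0.005261332142695703 -0.0012722583047715228
```

```bash
python3 - <<'E'
from h import *
P=np.load('pics/top0.npz')['P']
for lo,hi in((.2,.26),(.225,.26)):
  k=(P[...,2]>lo)&(P[...,2]<hi)&(P[...,0]>.35)&(P[...,1]>.1)&(P[...,1]<.56)
  Q=P[k]
  for _ in range(6):
    l=np.ravel(cv2.fitLine(Q[:,:2].astype('float32'),cv2.DIST_HUBER,0,.01,.01));n=np.array([-l[1],l[0]]);d=(Q[:,:2]-l[2:])@n
    Q=Q[abs(d)<max(.012,1.5*d.std())]
  s=(Q[:,:2]-l[2:])@l[:2];print(len(Q),l,np.arctan2(l[1],l[0]),s.min(),s.max(),'mid',l[2:]+l[:2]*(s.min()+s.max())/2, d.std(),Q[:,2].mean())
# base plate 2..12mm high in neighbourhood
S=np.load('pics/side0.npz')['P']
for nm,P in(('top',P),('side',S)):
  k=(P[...,2]>.004)&(P[...,2]<.012);
  e=np.array([.471,-.882]);n=np.array([.882,.471]);c=np.array([.51,.33])
  u=(P[...,:2]-c)@e;v=(P[...,:2]-c)@n
  k&=(abs(u)<.25)&(abs(v)<.12);m=cv2.morphologyEx(k.astype('uint8'),cv2.MORPH_OPEN,np.ones((3,3),'uint8'))>0
  print(nm,m.sum(),cv2.minAreaRect((P[m][:,:2]*1000).astype('float32')))
E
```

```text
711 [ 0.4634376  -0.88612956  0.5253487   0.32506335] -1.0889257 -0.20889864056178392 0.20695451746580815 mid [0.52489823 0.32592472] 0.003975822419438408 0.2344253638156514
613 [ 0.46259272 -0.88657093  0.52552676  0.3244252 ] -1.0898789 -0.2095429746545423 0.2062604863744918 mid [0.52476753 0.32588027] 0.003797958577126454 0.23896691680001822
top 341 ((527.6863403320312, 328.7547607421875), (149.6593475341797, 395.1726989746094), 28.081546783447266)
side 939 ((529.580322265625, 323.67596435546875), (153.528076171875, 414.0485534667969), 28.03076171875)
```

```bash
python3 - <<'E'
from h import *
plan([.4498,-.2797,.31],1.878)
plan([.6126,.3707,.31],3.628)
E
```

```text
shift cm [-1.00e-02  3.00e-02 -2.85e+01] turn -0.0 rows>= 6.8 j6-> -0.86
shift cm [ 57.07  35.2  -28.5 ] turn -1.75 rows>= 17.5 j6-> -1.51
```

>>> {"fn": "servo_tool", "kwargs": {
  "series": "1 0 0 -0.5 0; 1 0 0 -2 0; 1 0 0 -5 0; 1 0 0 -9 0; 1 0 0 -13 0; 1 0 0 -17 0; 1 0 0 -21 0; 1 0 0 -25 0; 1 0 0 -28 0; 1 0 0 -28.5 0; 1 0 0 -28.5 0"
}}

```text
time: 4.25
tool_pos: [0.45, -0.2801, 0.3117]
ee_rot: [3.139, 0.004, 1.878]
wrist_force: [-0.1, -0.9, -1.5]
width: 0.0576
```

>>> {"fn": "servo_tool", "kwargs": {
  "series": "1 2 1.2 0 -0.1; 1 5 3 0 -0.2; 1 8 5 0 -0.3; 1 11.5 7 0 -0.4; 1 15 9.2 0 -0.5; 1 18.5 11.4 0 -0.6; 1 22 13.5 0 -0.7; 1 25.5 15.7 0 -0.8; 1 29 17.9 0 -0.9; 1 32.5 20 0 -1.0; 1 36 22.2 0 -1.1; 1 39.5 24.4 0 -1.2; 1 43 26.5 0 -1.3; 1 46.5 28.7 0 -1.4; 1 50 30.8 0 -1.5; 1 53 32.7 0 -1.6; 1 55 34 0 -1.7; 1 56.5 34.9 0 -1.75; 1 57.1 35.2 0 -1.75; 1 57.1 35.2 0 -1.75"
}}

```text
time: 5.92
tool_pos: [0.6117, 0.3723, 0.3043]
ee_rot: [3.141, -0.008, -2.655]
wrist_force: [1.1, -0.4, -1.6]
width: 0.0577
```

```bash
python3 - <<'E'
from h import *
snap('wrist','w3a')
p,P=snap('wrist','w3');o=robot.get_obs();print(o['time'],o['tool_pos'],o['ee_rot'],o['wrist_force'],o['width'])
cv2.imwrite('pics/w3b.png',cv2.resize(np.clip(p[...,::-1]*1.6,0,255).astype('uint8'),(768,576)))
E
```

```text
6.0167 [0.61210557 0.37010881 0.30727306] [-3.14109624 -0.00406701 -2.65715444] [ 0.27428978 -0.37520893 -1.67341239] 0.05775397961733115
```

View pics/w3b.png

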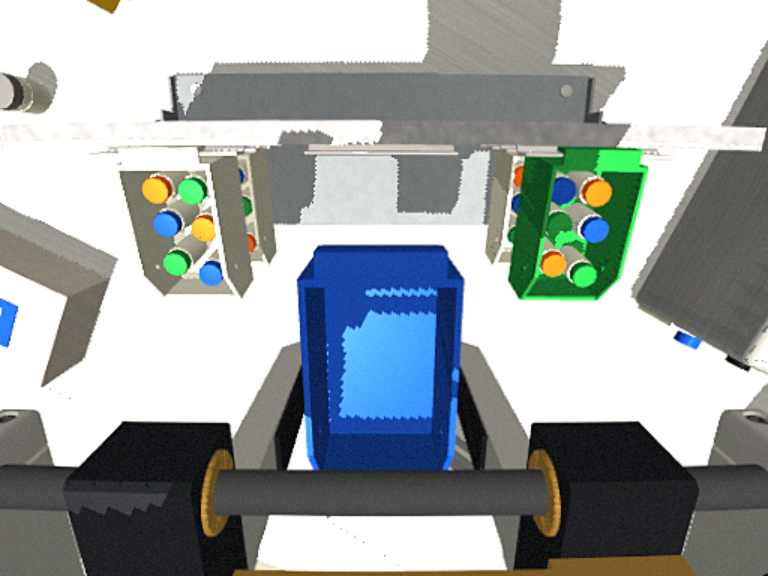

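```bash
python3 - <<'E'
from h import *
z=np.load('pics/w3.npz');p,d=z['p'],z['d']
M=np.array(calibration('wrist')['tool_from_camera']);P=(z['P']-T('wrist',dict(tool_pos=np.zeros(3),ee_rot=[0,0,0]))[:3,3]*0)
# redo in tool frame
c=calibration('wrist')
import h
h.T=lambda n,o=None:M
Q=h.cloud('wrist',d)*1000
for v in range(76,112,2):
    r=[tuple(np.nanmedian(Q[v,u-6:u+7],0).round(1)) for u in (212,254,296)]
    print(v,[f'{a[0]:.1f} {a[1]:.1f} {a[2]:.1f}' for a in r], p[v,254])
s=Q[...,2]
k=(s>60)&(s<76)&(Q[...,0]>60)
A=Q[k];print('sheet top',len(A),np.polyfit(A[:,1],A[:,0],1),A[:,0].min(),A[:,0].max(),np.median(A[:,2]),A[:,1].min(),A[:,1].max())
hsv=cv2.cvtColor(p,cv2.COLOR_RGB2HSV);k=(hsv[...,0]>105)&(hsv[...,0]<128)&(hsv[...,1]>120)&(s<-25)&(s>-45)
k[:, :195]=0;k[:,312:]=0
B=Q[k]
for lo in range(-30,30,10):
    m=(B[:,1]>=lo)&(B[:,1]<lo+10);print(lo,m.sum(),B[m,0].max(),np.percentile(B[m,0],98))
for x in range(0,64,8):
    m=(B[:,0]>=x)&(B[:,0]<x+8);print('rim',x,m.sum(),np.median(B[m,2]) if m.any() else '',B[m,1].min() if m.any() else'',B[m,1].max()if m.any() else'')
E
```

```text
76 ['130.9 -62.4 301.3', '130.8 1.3 301.3', '130.8 64.8 300.7'] [70 73 70]
78 ['128.1 -62.4 300.8', '128.0 1.3 301.8', '128.0 65.1 300.7'] [69 71 71]
80 ['105.1 -31.9 67.8', '104.9 0.7 66.9', '105.0 33.5 67.8'] [64 66 66]
82 ['103.5 -32.0 66.8', '103.4 0.7 66.4', '103.5 33.5 66.9'] [171 163 161]
84 ['102.1 -32.0 67.3', '102.0 0.7 67.4', '102.0 33.5 67.0'] [106 106 102]
86 ['100.6 -32.1 67.0', '100.5 0.7 66.7', '100.5 33.7 66.8'] [72 71 70]
88 ['99.1 -32.2 67.2', '99.0 0.3 67.4', '99.0 33.6 67.1'] [154 150 149]
90 ['97.6 -32.4 67.8', '97.5 0.7 67.4', '97.6 33.7 67.7'] [94 94 91]
92 ['96.1 -32.3 67.4', '96.0 0.7 67.6', '96.1 34.0 67.2'] [78 76 74]
94 ['94.6 -32.4 67.0', '94.5 0.7 68.0', '94.6 33.8 67.6'] [82 82 81]
96 ['94.8 -38.7 112.3', '94.6 0.8 111.5', '94.7 40.1 112.6'] [119 113 108]
98 ['92.9 -38.3 110.5', '92.8 0.8 110.0', '92.9 40.0 110.7'] [136 131 128]
100 ['90.9 -37.3 102.5', '90.9 0.8 104.9', '91.0 39.6 108.3'] [94 91 88]
102 ['89.0 -36.0 92.7', '88.9 0.8 92.7', '89.0 37.6 92.8'] [153 147 142]
104 ['90.0 -63.8 301.1', '89.8 1.3 301.0', '89.9 66.4 300.8'] [138 142 141]
106 [
[... 419 characters left out ...]
.74816749478143 54.510351091768236
-10 502 54.666476327805114 54.510769872655736
0 474 54.635529500333526 54.41793646210376
10 488 54.69797567658331 54.47877778095547
20 888 54.56449073571792 53.61961346498605
rim 0 153 -29.2755056269087 -29.047257833170978 29.247872147785294
rim 8 163 -29.39190247844789 -29.963629688138052 29.72931932413242
rim 16 159 -29.267481754140874 -28.85276289430825 29.058534137010707
rim 24 162 -29.2340482954927 -28.736509221366067 29.044010855958817
rim 32 167 -29.35261891625765 -28.774991102492482 28.904024466398933
rim 40 1213 -29.485316209627797 -28.903946669034177 28.994519248895532
rim 48 1230 -29.464181426955115 -22.808927574016852 23.139060200420257
rim 56 0
```

>>> {"fn": "servo_tool", "kwargs": {
  "series": "1 0.5 0 2 0; 1 1 0 5 0; 1 1.5 0 7.5 0; 1 2 0 9 0; 1 2.5 0 10 0; 1 2.5 0 10.2 0; 1 2.5 0 10.2 0; 1 3.0 0 10.2 0; 1 3.3 0 10.2 0; 1 3.5 0 10.2 0; 1 3.5 0 10.2 0; 1 3.5 0 10.2 0"
}}

```text
time: 7.02
tool_pos: [0.5816, 0.3549, 0.2083]
ee_rot: [3.142, 0.001, -2.655]
wrist_force: [-0.1, 0.2, -2.5]
width: 0.058
```

```bash
cat >>h.py <<'E'
def rel(name,fn):
    o=robot.get_obs();p,P=snap(name,fn);d=np.load(f'pics/{fn}.npz')['d']
    M=R.from_euler('xyz',o['ee_rot']).as_matrix();Q=(P-o['tool_pos'])@M*1000;return o,p,Q
E
python3 - <<'E'
from h import *
o,p,Q=rel('wrist','w4');print(o['time'],o['tool_pos'],o['wrist_force'],o['width'])
s=Q[...,2];k=(s<-20)&(s>-50)&(Q[...,0]>30)&(Q[...,0]<85)&(abs(Q[...,1])<60)
hsv=cv2.cvtColor(p,cv2.COLOR_RGB2HSV);b=(hsv[...,0]>100)&(hsv[...,0]<128)&(hsv[...,1]>120)
print('lip',np.percentile(Q[k&b][:,0],[95,99,100]),np.median(Q[k&b][:,2]))
for v in range(90,200,3): print(v,[f'{a[0]:.1f} {a[1]:.1f} {a[2]:.1f}' for a in [np.nanmedian(Q[v,u-4:u+5],0) for u in (225,254,283)]],p[v,254])
cv2.imwrite('pics/w4c.png',cv2.resize(np.clip(p[60:260,130:380,::-1]*1.6,0,255).astype('uint8'),None,fx=3,fy=3,interpolation=2))
E
```

```text
7.0167 [0.58162106 0.35486238 0.20833786] [-0.05366573  0.15621623 -2.54963065] 0.05802077496969689
lip [54.42107971 54.55426725 54.7465624 ] -29.416639140417182
90 ['105.1 -34.3 203.3', '105.0 1.0 202.1', '105.1 36.4 202.8'] [92 97 96]
93 ['101.6 -34.5 202.7', '101.5 1.0 202.6', '101.6 36.4 202.4'] [90 92 91]
96 ['98.1 -34.5 202.3', '98.0 1.0 202.7', '98.1 36.6 203.6'] [93 93 93]
99 ['94.6 -34.0 202.4', '94.5 1.0 202.5', '94.5 36.6 202.5'] [95 99 97]
102 ['91.0 -34.7 202.8', '91.0 1.0 202.7', '91.0 37.0 203.0'] [89 93 92]
105 ['87.5 -34.7 202.6', '87.4 1.0 203.1', '87.4 36.8 202.9'] [92 94 93]
108 ['83.9 -33.5 189.7', '83.8 1.0 189.8', '83.9 35.7 190.2'] [118 117 111]
111 ['80.4 -33.7 189.0', '80.4 1.0 187.8', '80.4 35.7 188.3'] [131 130 123]
114 ['77.5 -30.8 158.1', '77.5 0.9 159.3', '77.5 33.0 160.3'] [75 75 74]
117 ['75.2 -28.3 128.8', '75.0 0.9 130.9', '75.1 30.3 131.4'] [73 73 75]
120 ['73.1 -26.2 105.0', '73.0 0.8 106.0', '73.0 27.9 106.9'] [79 76 76]
123 ['71.4 -24.3 83.9', '71.3 0.8 84.2', '71.3 26.0 85.7'] [72 73 71]
126 ['69.9 -22.7 65.3', '69.8 0.7 66.3', '69.8 24.2 67.2'
[... 1109 characters left out ...]
5.4 -29.2'] [ 19  58 135]
174 ['51.2 -14.4 -29.6', '51.1 0.5 -29.3', '51.2 15.4 -29.4'] [ 18  56 131]
177 ['49.7 -14.4 -29.6', '49.6 0.5 -29.3', '49.6 15.4 -29.5'] [ 19  56 132]
180 ['48.0 -14.6 -29.4', '48.1 0.5 -29.9', '47.9 15.5 -28.9'] [ 19  56 130]
183 ['46.4 -14.5 -29.5', '46.5 0.7 -29.8', '46.4 15.5 -29.5'] [ 19  56 132]
186 ['44.9 -14.6 -29.6', '44.8 0.5 -29.5', '45.0 15.5 -30.1'] [ 21  56 131]
189 ['43.2 -14.6 -29.5', '43.1 0.5 -29.0', '43.2 15.6 -29.4'] [ 22  58 135]
192 ['26.9 -19.9 22.7', '26.9 0.6 22.4', '26.9 21.1 22.5'] [ 52 105 210]
195 ['24.6 -19.9 22.9', '24.7 0.6 22.4', '24.7 21.1 22.4'] [ 83 158 255]
198 ['22.5 -19.8 22.6', '22.5 0.6 22.5', '22.5 21.1 22.4'] [ 18  57 131]
```

>>> {"fn": "servo_tool", "kwargs": {
  "series": "1 0 0 0.3 0; 1 0 0 0.5 0; 1 0.2 0 0.5 0; 1 0.3 0 0.5 0; 1 0.35 0 0.5 0; 1 0.4 0 0.5 0; 1 0.4 0 0.5 0; 1 0.4 0 0.5 0"
}}

```text
time: 7.73
tool_pos: [0.5779, 0.3529, 0.2027]
ee_rot: [3.142, 0.0, -2.655]
wrist_force: [-0.5, -0.0, -1.1]
width: 0.0578
```

>>> {"fn": "servo_tool", "kwargs": {
  "series": "1 0.05 0 0 0; 1 0.05 0 0 0; 1 0.05 0 0 0"
}}

```text
time: 7.98
tool_pos: [0.5775, 0.3526, 0.2026]
ee_rot: [3.142, 0.0, -2.655]
wrist_force: [-0.7, 0.3, -1.3]
width: 0.0581
```

>>> {"fn": "servo_tool", "kwargs": {
  "series": "1 0.05 0 0 0; 1 0.05 0 0 0; 1 0.05 0 0 0"
}}

```text
time: 8.23
tool_pos: [0.5771, 0.3525, 0.2025]
ee_rot: [3.142, 0.0, -2.655]
wrist_force: [-0.2, 0.7, -1.2]
width: 0.0578
```

>>> {"fn": "servo_tool", "kwargs": {
  "series": "1 0.05 0 0 0; 1 0.05 0 0 0; 1 0.05 0 0 0"
}}

```text
time: 8.48
tool_pos: [0.5769, 0.3523, 0.2026]
ee_rot: [3.142, 0.001, -2.655]
wrist_force: [1.6, 1.5, -2.5]
width: 0.0579
```

>>> {"fn": "servo_tool", "kwargs": {
  "series": "1 0.05 0 0 0; 1 0.05 0 0 0; 1 0.05 0 0 0"
}}

```text
time: 8.73
tool_pos: [0.5767, 0.3522, 0.2027]
ee_rot: [3.142, 0.002, -2.655]
wrist_force: [3.0, 1.5, -2.5]
width: 0.0584
```

>>> {"fn": "servo_tool", "kwargs": {
  "series": "1 -0.05 0 0 0; 1 -0.05 0 0 0; 1 -0.05 0 0.1 0; 1 -0.04 0 0.2 0; 1 -0.03 0 0.3 0; 1 -0.03 0 0.4 0; 1 -0.02 0 0.5 0; 1 -0.02 0 0.5 0; 1 -0.02 0 0.5 0"
}}

```text
time: 9.48
tool_pos: [0.5763, 0.3521, 0.1974]
ee_rot: [3.141, 0.0, -2.655]
wrist_force: [3.3, 1.9, -0.1]
width: 0.0579
```

>>> {"fn": "servo_tool", "kwargs": {
  "series": "1 -0.03 0 0 0; 1 -0.03 0 0 0; 1 -0.03 0 0.1 0; 1 -0.02 0 0.2 0; 1 -0.02 0 0.3 0; 1 -0.01 0 0.4 0; 1 -0.01 0 0.4 0; 1 -0.01 0 0.4 0"
}}

```text
time: 10.15
tool_pos: [0.5762, 0.3519, 0.193]
ee_rot: [3.142, -0.001, -2.655]
wrist_force: [1.7, 1.6, -2.5]
width: 0.0579
```

>>> {"fn": "servo_tool", "kwargs": {
  "series": "1 -0.01 0 0.1 0; 1 -0.01 0 0.2 0; 1 0 0 0.3 0; 1 0 0 0.4 0; 1 0 0 0.4 0; 1 0 0 0.4 0"
}}

```text
time: 10.65
tool_pos: [0.5761, 0.3519, 0.1891]
ee_rot: [3.142, -0.001, -2.655]
wrist_force: [0.5, 0.8, -2.2]
width: 0.0579
```

>>> {"fn": "servo_tool", "kwargs": {
  "series": "1 0 0 0.1 0; 1 0 0 0.1 0; 1 0 0 0.1 0"
}}

```text
time: 10.9
tool_pos: [0.5762, 0.352, 0.1883]
ee_rot: [3.142, -0.001, -2.655]
wrist_force: [-0.3, -0.2, -1.8]
width: 0.0579
```

>>> {"fn": "servo_tool", "kwargs": {
  "series": "1 0 0 0.1 0; 1 0 0 0.1 0; 1 0 0 0.1 0"
}}

```text
time: 11.15
tool_pos: [0.5762, 0.352, 0.1873]
ee_rot: [3.142, -0.0, -2.655]
wrist_force: [-0.5, 0.0, -1.4]
width: 0.0576
```

>>> {"fn": "servo_tool", "kwargs": {
  "series": "1 0 0 0.1 0; 1 0 0 0.1 0; 1 0 0 0.1 0"
}}

```text
time: 11.4
tool_pos: [0.5764, 0.3521, 0.1867]
ee_rot: [3.142, 0.0, -2.655]
wrist_force: [0.3, -0.1, -1.5]
width: 0.0579
```

>>> {"fn": "servo_tool", "kwargs": {
  "series": "1 0 0 0.1 0; 1 0 0 0.1 0; 1 0 0 0.1 0"
}}

```text
time: 11.65
tool_pos: [0.5765, 0.3522, 0.1866]
ee_rot: [3.142, 0.001, -2.655]
wrist_force: [0.6, -0.2, 3.2]
width: 0.058
```

>>> {"fn": "servo_tool", "kwargs": {
  "series": "1 0 0 0.1 0; 1 0 0 0.1 0; 1 0 0 0.1 0"
}}

```text
time: 11.9
tool_pos: [0.5766, 0.3522, 0.1864]
ee_rot: [-3.142, 0.002, -2.655]
wrist_force: [-1.6, 0.0, 5.0]
width: 0.0576
```

>>> {"fn": "servo_tool", "kwargs": {
  "series": "1 0 0 -0.15 0; 1 0 0 -0.15 0; -0.5 0 0 -0.15 0; -0.5 0 0 -0.15 0; -0.5 0 0 -0.15 0; -0.5 0 0 -0.15 0; -0.5 0 0 -0.15 0; -0.5 0 0 -0.15 0; -0.5 0 0 -0.15 0"
}}

```text
time: 12.65
tool_pos: [0.5764, 0.3521, 0.1859]
ee_rot: [3.142, -0.0, -2.655]
wrist_force: [-0.0, 0.2, -0.3]
width: 0.0711
```

>>> {"fn": "servo_tool", "kwargs": {
  "series": "-0.5 0 0 -1 0; -0.5 0 0 -3 0; -0.5 0 0 -6 0; -0.5 0 0 -9 0; -0.5 0 0 -12 0; -0.5 -1.5 0 -13 0; -0.5 -3 0 -13 0; -0.5 -4 0 -13 0; -0.5 -4 0 -13 0; -0.5 -4 0 -13 0"
}}

```text
time: 13.48
tool_pos: [0.6119, 0.3707, 0.3156]
ee_rot: [3.142, -0.001, -2.655]
wrist_force: [-0.2, 0.0, -0.3]
width: 0.0705
```

```bash
python3 - <<'E'
from h import *
snap('wrist','w5a')
o,p,Q=rel('wrist','w5');print(o['time'],o['tool_pos'],o['ee_rot'],o['wrist_force'],o['width'])
cv2.imwrite('pics/w5b.png',cv2.resize(np.clip(p[...,::-1]*1.6,0,255).astype('uint8'),(768,576)))
E
```

```text
13.5333 [0.61148577 0.37063422 0.31594146] [ 3.14149348e+00 -7.05939594e-04 -2.65537411e+00] [-1.70539747 -0.28528038  0.28980618] 0.07037738337419887
```

View pics/w5b.png

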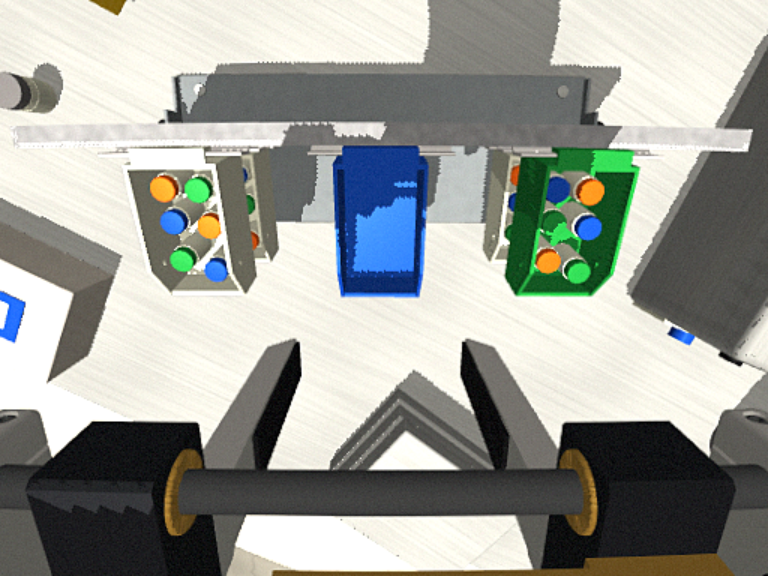

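```bash
python3 - <<'E'
from h import *
z=np.load('pics/w5.npz');p,P=z['p'],z['P']
hsv=cv2.cvtColor(p,cv2.COLOR_RGB2HSV);b=(hsv[...,0]>100)&(hsv[...,0]<128)&(hsv[...,1]>120)
o=np.array([.5155,.319]);X=np.array([np.cos(-2.655),np.sin(-2.655)]);Y=np.array([-X[1],X[0]])
def prof(k,nm,yy):
    S=np.stack([(P[...,:2]-o)@X*1000,(P[...,:2]-o)@Y*1000,P[...,2]*1000],-1)[k]
    S=S[(abs(S[:,1]-yy)<35)&(S[:,2]>100)];print(nm,len(S),'y',np.percentile(S[:,1],[1,99]).round(1),'x',np.percentile(S[:,0],[.5,99.5]).round(1))
    for x in range(-135,-5,8):
        m=(S[:,0]>=x)&(S[:,0]<x+8)
        if m.sum()>4: print(x+4,m.sum(),np.percentile(S[m,2],[3,20,50,80,97]).round(1))
prof(b,'blue',0)
g=(hsv[...,0]>50)&(hsv[...,0]<75)&(hsv[...,1]>120)
prof(g,'green',-130)
z=np.load('pics/w2.npz');p,Pw=z['p'],z['P']
k=(Pw[...,2]>.02)&(Pw[...,2]<.06)&(Pw[...,0]>.55)&(Pw[...,1]>-.3)&(Pw[...,1]<-.05)
n,l,st,c=cv2.connectedComponentsWithStats(k.astype('uint8'))
for i in range(1,n):
    if st[i,4]>40: print('obj',Pw[l==i].min(0).round(3),Pw[l==i].max(0).round(3))
plan([.6578,-.2023,.30],1.2);plan([.6578,-.2023,.022],1.2)
E
```

```text
blue 5984 y [-29.1  34.3] x [-120.4  -15.3]
-123 92 [176.6 177.4 178.  178.5 179.2]
-115 653 [147.  151.4 163.8 174.7 186.4]
-107 375 [147.4 148.2 149.1 177.4 366.2]
-99 408 [148.8 149.7 150.4 173.  342.1]
-91 371 [150.  150.9 151.8 172.6 204.9]
-83 417 [151.5 152.4 153.2 171.9 206. ]
-75 420 [152.8 153.8 154.6 169.7 207.1]
-67 424 [154.2 155.  156.  168.7 208.6]
-59 439 [155.6 156.5 157.4 178.7 210.2]
-51 443 [156.8 157.8 158.8 178.5 211.4]
-43 449 [158.4 159.1 160.1 180.4 213. ]
-35 509 [159.5 160.5 161.4 176.7 214.3]
-27 513 [161.5 213.4 214.9 215.7 216.6]
-19 471 [207.5 214.9 216.  216.8 217.5]
green 5292 y [-159.3 -101.3] x [-119.8  -16.6]
-123 50 [175.3 176.1 176.6 177.3 178.3]
-115 558 [146.8 155.9 166.7 174.8 182.7]
-107 253 [146.8 157.8 184.1 187.3 194.3]
-99 355 [152.9 177.2 187.3 193.6 202. ]
-91 367 [149.7 163.2 184.1 197.7 203.8]
-83 464 [106.2 152.1 173.7 196.6 205.3]
-75 320 [152.  165.4 191.2 201.9 206.9]
-67 372 [161.1 186.  193.6 202.8 208.4]
-59 443 [158.4 176.1 193.4 201.8 209.4]
-51 350 [157.3 175.1 191.8 207.7 211.6]
-43 321 [165.  181.7 196.5 209.5 213. ]
-35 385 [161.9 176.4 194.9 209.6 213.9]
-27 611 [167.6 201.  214.9 215.9 216.9]
-19 443 [185.  213.8 216.3 217.1 218. ]
obj [ 0.791 -0.109  0.02 ] [ 0.822 -0.053  0.052]
obj [ 0.642 -0.15   0.02 ] [ 0.675 -0.118  0.053]
obj [ 0.642 -0.22   0.02 ] [ 0.674 -0.187  0.054]
obj [ 0.721 -0.217  0.02 ] [ 0.771 -0.166  0.033]
shift cm [ 22.66 -52.82   1.63] turn 2.428 rows>= 19.4 j6-> 0.07
shift cm [ 22.65 -52.82  29.43] turn 2.428 rows>= 19.4 j6-> 0.07
```

>>> {"fn": "servo_tool", "kwargs": {
  "series": "-0.2 1 -2 0 0.1; -0.2 2 -5 0 0.22; -0.2 3.4 -8 0 0.34; -0.2 4.7 -11 0 0.46; -0.2 6 -14 0 0.58; -0.2 7.3 -17 0 0.7; -0.2 8.6 -20 0 0.82; -0.2 9.9 -23 0 0.94; -0.2 11.2 -26 0 1.06; -0.2 12.5 -29 0 1.18; -0.2 13.8 -32 0 1.3; -0.2 15 -35 0 1.42; -0.2 16.3 -38 0 1.54; -0.2 17.6 -41 0 1.66; -0.2 18.8 -44 0 1.78; -0.2 20 -47 0 1.9; -0.2 21.2 -49.5 0 2.02; -0.2 22.2 -51.8 0 2.14; -0.2 22.7 -52.8 0.5 2.26; -0.2 22.7 -52.8 1.6 2.38"
}}

```text
time: 15.25
tool_pos: [0.6571, -0.2056, 0.3015]
ee_rot: [3.138, 0.001, 1.237]
wrist_force: [0.1, 0.2, 1.0]
width: 0.0561
```

```bash
python3 - <<'E'
from h import *
snap('wrist','w6a')
o,p,Q=rel('wrist','w6');P=np.load('pics/w6.npz')['P'];print(o['time'],o['tool_pos'],o['ee_rot'],o['width'])
hsv=cv2.cvtColor(p,cv2.COLOR_RGB2HSV)
k=(hsv[...,0]>=4)&(hsv[...,0]<=15)&(hsv[...,1]>140)&(P[...,2]>.045)&(P[...,2]<.06)
J=P[k];c,r=cv2.minEnclosingCircle((J[:,:2]*1000).astype('float32'));print(c,r,len(J),np.median(J,0))
plan([c[0]/1000,c[1]/1000,.022],o['ee_rot'][2])
E
```

```text
15.3 [ 0.65658439 -0.20373959  0.29798889] [-3.13908128e+00 -1.49793073e-05  1.23545942e+00] 0.05632891481588081
(587.62841796875, -288.4431457519531) 127.49411010742188 411 [ 0.6584141  -0.20231758  0.05164188]
shift cm [-10.34  -3.69  27.63] turn 0.011 rows>= 7.1 j6-> -0.12
```

>>> {"fn": "servo_tool", "kwargs": {
  "series": "-0.2 0.1 0 3 0; -0.2 0.2 0 7 0; -0.2 0.2 0 11 0; -0.2 0.2 0 15 0; -0.2 0.2 0 19 0; -0.2 0.2 0 22 0; -0.2 0.2 0 24.5 0; -0.2 0.2 0 26.5 0; -0.2 0.2 0 27.5 0; -0.2 0.2 0 27.6 0; -0.2 0.2 0 27.6 0; 1 0.2 0 27.6 0; 1 0.2 0 27.6 0; 1 0.2 0 27.6 0; 1 0.2 0 27.6 0; 1 0.2 0 27.6 0; 1 0.2 0 27.6 0"
}}

```text
time: 16.77
tool_pos: [0.6594, -0.2006, 0.0256]
ee_rot: [3.139, -0.0, 1.248]
wrist_force: [0.2, 0.5, 4.6]
width: 0.0339
```

>>> {"fn": "servo_tool", "kwargs": {
  "series": "1 0 0 -0.5 0; 1 0 0 -2 0; 1 0 0 -5 0; 1 0 0 -9 0; 1 0 0 -13 0; 1 0 0 -17 0; 1 0 0 -21 0; 1 0 0 -24 0; 1 0 0 -27 0; 1 0 0 -28 0; 1 0 0 -28 0; 1 0 0 -28 0"
}}

```text
time: 17.77
tool_pos: [0.6584, -0.2003, 0.3039]
ee_rot: [3.141, -0.0, 1.248]
wrist_force: [0.2, -0.9, -1.5]
width: 0.0332
```

```bash
python3 - <<'E'
from h import *
o,p,Q=rel('wrist','w7');print(o['time'],o['tool_pos'],o['ee_rot'],o['wrist_force'],o['width'])
org=np.array([.5155,.319]);X=np.array([np.cos(-2.655),np.sin(-2.655)]);Y=np.array([-X[1],X[0]])
t=org+X*-.078+Y*.0025;print(t)
plan([*t,.30],2.057);plan([*t,.21],2.057)
hsv=cv2.cvtColor(p,cv2.COLOR_RGB2HSV);k=(hsv[...,0]>=4)&(hsv[...,0]<=15)&(hsv[...,1]>140)&(abs(Q[...,0])<40)&(abs(Q[...,1])<40)&(Q[...,2]<0);J=Q[k];print('jar top in tool',cv2.minEnclosingCircle(J[:,:2].astype('float32')),np.median(J,0) if len(J) else 0)
E
```

```text
17.7667 [ 0.65842786 -0.20027279  0.30387563] [ 3.14145368e+00 -8.32254529e-05  1.24777108e+00] [ 0.16535779 -0.9221458  -1.519435  ] 0.033202438302770275
[0.58561568 0.35326428]
shift cm [ 50.18 -24.44   0.29] turn -0.809 rows>= 13.4 j6-> 0.06
shift cm [ 50.18 -24.41   9.29] turn -0.809 rows>= 13.6 j6-> 0.06
jar top in tool ((20.549312591552734, 0.28933748602867126), 39.20595169067383) [  1.35211918  -1.14568558 -25.76859816]
```

>>> {"fn": "servo_tool", "kwargs": {
  "series": "1 1.5 -0.7 0 -0.05; 1 4 -2 0 -0.1; 1 7 -3.4 0 -0.15; 1 10.5 -5.1 0 -0.2; 1 14 -6.8 0 -0.25; 1 17.5 -8.5 0 -0.3; 1 21 -10.2 0 -0.35; 1 24.5 -11.9 0 -0.4; 1 28 -13.6 0 -0.45; 1 31.5 -15.3 0 -0.5; 1 35 -17 0 -0.55; 1 38.5 -18.7 0 -0.6; 1 42 -20.4 0 -0.65; 1 45 -21.9 0 -0.7; 1 47.5 -23.1 0 -0.75; 1 49.3 -24 0 -0.79; 1 50.3 -24.5 0 -0.81; 1 50.3 -24.5 0 -0.81; 1 50.3 -24.5 0 -0.81; 1 50.3 -24.5 0 -0.81"
}}

```text
time: 19.48
tool_pos: [0.5861, 0.353, 0.3032]
ee_rot: [-3.14, 0.001, 2.056]
wrist_force: [0.2, -0.0, 0.1]
width: 0.0332
```

```bash
python3 - <<'E'
from h import *
o,p,Q=rel('wrist','w8');print(o['time'],o['tool_pos'],o['ee_rot'],o['wrist_force'],o['width'])
plan([.5847,.3550,.20],2.057)
cv2.imwrite('pics/w8b.png',cv2.resize(np.clip(p[...,::-1]*1.6,0,255).astype('uint8'),(640,480)))
E
```

```text
19.4833 [0.58605799 0.35304428 0.30320875] [-3.13998031e+00  6.20610805e-04  2.05555556e+00] [ 0.2305335  -0.02201571  0.0703878 ] 0.03316282661959154
shift cm [ 0.27 -0.03 10.37] turn -0.002 rows>= 2.5 j6-> 0.06
```

View pics/w8b.png

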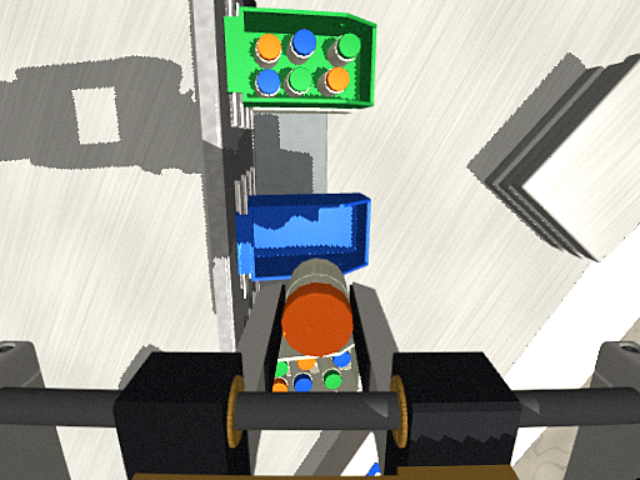

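```bash
python3 - <<'E'
from h import *
z=np.load('pics/w8.npz');p,P=z['p'],z['P'];o=robot.get_obs()
M=R.from_euler('xyz',o['ee_rot']).as_matrix();Q=(P-o['tool_pos'])@M*1000
hsv=cv2.cvtColor(p,cv2.COLOR_RGB2HSV);b=(hsv[...,0]>105)&(hsv[...,0]<125)&(hsv[...,1]>140);b[:140]=0;b[235:]=0;b[:,:180]=0;b[:,310:]=0
B=Q[b];print(np.percentile(B,[1,99],axis=0))
hi=B[(B[:,2]<103)&(B[:,1]>-50)&(B[:,1]<20)];print('rim',len(hi),np.percentile(hi[:,0],[1,10,50,90,99]))
fl=B[B[:,2]>140];print('floor',len(fl),np.percentile(fl,[1,99],axis=0))
E
```

```text
[[nan nan nan]
 [nan nan nan]]
rim 568 [-25.04559021 -23.34912329  30.60118655  32.64663678  32.87550689]
floor 3454 [[-23.25311183 -56.59228593 140.39620524]
 [ 32.66003484  37.14368047 156.41378285]]
```

>>> {"fn": "servo_tool", "kwargs": {
  "series": "1 0.2 -0.2 1 0; 1 0.4 -0.4 3 0; 1 0.4 -0.4 5.5 0; 1 0.4 -0.4 8 0; 1 0.4 -0.4 10 0; 1 0.4 -0.4 11 0; 1 0.4 -0.4 11.2 0; 1 0.4 -0.4 11.4 0; 1 0.4 -0.4 11.4 0; 1 0.4 -0.4 11.4 0"
}}

```text
time: 20.37
tool_pos: [0.5812, 0.3563, 0.1922]
ee_rot: [3.138, 0.0, 2.057]
wrist_force: [-0.5, -0.5, -0.8]
width: 0.0336
```

>>> {"fn": "servo_tool", "kwargs": {
  "series": "1 0 0 0.1 0; 1 0 0 0.2 0; 1 0 0 0.2 0; 1 0 0 0.2 0"
}}

```text
time: 20.7
tool_pos: [0.5804, 0.3563, 0.1882]
ee_rot: [3.141, -0.0, 2.058]
wrist_force: [0.2, 0.8, -0.2]
width: 0.0338
```

>>> {"fn": "servo_tool", "kwargs": {
  "series": "1 0 0 0.1 0; 1 0 0 0.2 0; 1 0 0 0.2 0; 1 0 0 0.2 0"
}}

```text
time: 21.03
tool_pos: [0.5803, 0.3562, 0.1857]
ee_rot: [-3.141, -0.0, 2.058]
wrist_force: [-0.9, -0.4, -0.4]
width: 0.0335
```

>>> {"fn": "servo_tool", "kwargs": {
  "series": "1 0 0 0.1 0; 1 0 0 0.1 0; 1 0 0 0.1 0"
}}

```text
time: 21.28
tool_pos: [0.5803, 0.3562, 0.1848]
ee_rot: [-3.141, -0.0, 2.058]
wrist_force: [1.1, 0.3, -1.2]
width: 0.0332
```

>>> {"fn": "servo_tool", "kwargs": {
  "series": "1 0 0 0.1 0; 1 0 0 0.1 0; 1 0 0 0.1 0"
}}

```text
time: 21.53
tool_pos: [0.5803, 0.3562, 0.1839]
ee_rot: [-3.141, -0.0, 2.058]
wrist_force: [-0.1, -0.6, -1.4]
width: 0.0339
```

>>> {"fn": "servo_tool", "kwargs": {
  "series": "1 0 0 0.1 0; 1 0 0 0.1 0; 1 0 0 0.1 0"
}}

```text
time: 21.78
tool_pos: [0.5804, 0.3562, 0.1832]
ee_rot: [3.141, -0.0, 2.058]
wrist_force: [-0.2, 1.7, 0.7]
width: 0.0332
```

>>> {"fn": "servo_tool", "kwargs": {
  "series": "1 0 0 0.05 0; 1 0 0 0.05 0; 1 0 0 0.05 0"
}}

```text
time: 22.03
tool_pos: [0.5805, 0.3562, 0.183]
ee_rot: [3.141, -0.0, 2.058]
wrist_force: [-0.1, -0.2, 2.2]
width: 0.0337
```

>>> {"fn": "servo_tool", "kwargs": {
  "series": "0.25 0 0 0 0; 0.2 0 0 0 0; 0.15 0 0 0 0; 0.1 0 0 0 0; 0.05 0 -0.1 0 0; 0 0 -0.1 0 0; -0.05 0 -0.1 0 0; -0.1 0 -0.1 0 0; -0.1 0 -0.1 0 0; -0.1 0 -0.1 0 0"
}}

```text
time: 22.87
tool_pos: [0.5795, 0.3557, 0.1825]
ee_rot: [3.142, -0.0, 2.058]
wrist_force: [0.9, -0.1, -0.2]
width: 0.0518
```

>>> {"fn": "servo_tool", "kwargs": {
  "series": "-0.1 0 0 -0.5 0; -0.1 0 0 -1 0; -0.1 0 0 -2 0; -0.1 0 0 -3 0; -0.1 0 0 -5 0; -0.1 0 0 -8 0; -0.1 0 0 -11 0; -0.1 0 0 -14 0; -0.1 -3 0 -15 0; -0.1 -6 0 -15 0; -0.1 -8 0 -15 0; -0.1 -8 0 -15 0; -0.1 -8 0 -15 0"
}}

```text
time: 23.95
tool_pos: [0.6173, 0.2843, 0.3335]
ee_rot: [3.14, -0.0, 2.056]
wrist_force: [-0.0, 0.5, 0.1]
width: 0.0518
```

```bash
python3 - <<'E'
from h import *
p,P=snap('wrist','w9');o=robot.get_obs();print(o['time'],o['tool_pos'],o['wrist_force'])
s,_=snap('side','s9')
a=cv2.resize(np.clip(p[100:330,130:360,::-1]*1.5,0,255).astype('uint8'),(460,460),interpolation=2);b=cv2.resize(s[40:190,190:290,::-1],(307,460),interpolation=2)
cv2.imwrite('pics/fin.png',np.hstack([a,b]))
E
```

```text
24.0 [0.61674638 0.28528688 0.33329316] [ 1.76674876  0.01886578 -0.87813748]
```

View pics/fin.png

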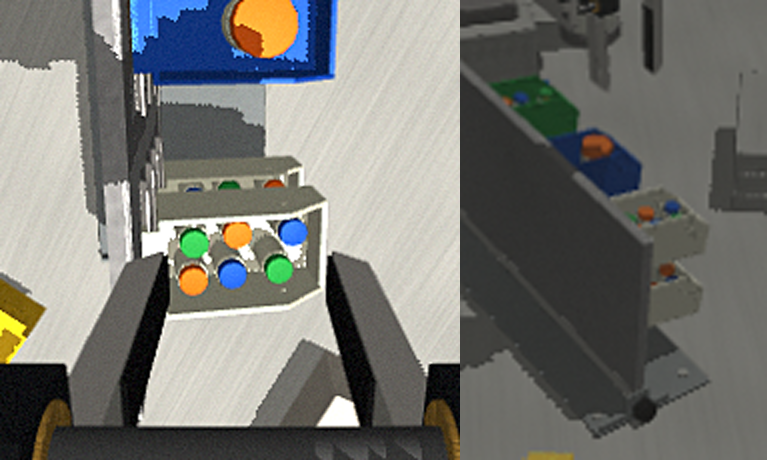

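```bash
python3 - <<'E'
from h import *
z=np.load('pics/w9.npz');p,P=z['p'],z['P'];hsv=cv2.cvtColor(p,cv2.COLOR_RGB2HSV)
org=np.array([.5155,.319]);X=np.array([np.cos(-2.655),np.sin(-2.655)]);Y=np.array([-X[1],X[0]])
S=np.stack([(P[...,:2]-org)@X*1000,(P[...,:2]-org)@Y*1000,P[...,2]*1000],-1)
k=(hsv[...,0]>=4)&(hsv[...,0]<=18)&(hsv[...,1]>140)&(abs(S[...,1])<40)&(S[...,2]>185)
J=S[k];A=np.c_[J[:,:2],np.ones(len(J))];f=np.linalg.lstsq(A,J[:,2],rcond=None)[0];print('lid',len(J),J.mean(0),J.min(0),J.max(0),'slope',f[:2])
b=(hsv[...,0]>105)&(hsv[...,0]<125)&(hsv[...,1]>140)&(abs(S[...,1])<40)
B=S[b]
for x in (-119,-91,-67,-43,-23,-19):
    m=abs(B[:,0]-x)<4;print(x,m.sum(),np.percentile(B[m,2],[3,50,97]).round(1) if m.any() else '')
robot.close_job()
E
```

```text
lid 918 [-79.84420933  -1.32848868 205.40836701] [-97.66830328 -16.94995029 190.48220575] [-12.57280671  14.98889338 209.83986341] slope [0.01278357 0.00925567]
-119 401 [158.4 173.1 180.1]
-91 198 [150.1 152.7 205.1]
-67 235 [154.2 156.3 209.2]
-43 438 [157.9 159.9 212.7]
-23 672 [161.5 215.1 217.1]
-19 376 [162.5 216.1 217.7]
the job is handed in; nothing more can be done
```

The blue bin now hangs on the free top-row louvre between the white and the green bin. The orange-lidded jar stands inside it, placed after the bin was hung and let go. I handed the job in at about 24 s on the robot's clock.

- **Hanging:** The panel was leaning forward by about 0.08 rad. I felt the lip against the sheet with about 4 N and slid it down behind the louvre. The flange then met the louvre edge, with the reading going from about -1.5 N to +5 N.
- **Bin check:** After release, the bin's measured heights matched the green bin's to within about 1.5 mm, about 0.175 rad nose-down. They were unchanged with the jar in.
- **Jar check:** The lid was at about 205 mm height, in the bin's middle, and the last picture shows the jar standing.
- **Measurements that disagreed:** The fitted tilt of the lid (about 0.01 rad) is much less than the bin floor's 0.175 rad. Stray orange points at the edge of the fit make that tilt number unreliable, so the jar more likely follows the floor. An early estimate put the lean nearer 0.05 rad than 0.08, but I found the sheet by contact, so this did not affect the hanging.
- **Not checked:** I did not re-measure the other objects on the counter. Nothing else was knowingly touched, and the gripper ended clear of everything.

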